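Raise the tile lift of the games table

ROBOT

A 6-joint arm with a two-finger parallel gripper is mounted at the origin on the work surface. World frame = base frame: x ahead of the robot, y to its left, z up, the work surface at z = 0. Lengths are in m, angles in rad, forces in N, time in s.
With the tool pointing down it reaches from about 0.35 to 0.725 m from the base axis. Payload 4.3 kg.
Tool frame: the origin (TCP) lies midway between the tips of the shut fingers; the grasp point (between the pads) lies 19 mm behind it (env.grasp_offset is the distance from the TCP to the grasp point, in m); x points along the fingers, y is the direction in which the jaws open and shut, and the axes are right-handed (so a half turn about x gives the same grasp; the last joint's range is limited). The gripper opens to 85 mm and grips with 20 to 120 N. Pads are 22 mm wide; open, the fingers measure 114 mm over their backs; the gripper's body (76 mm by 85 mm) begins 54 mm behind the grasp point. The pads swing forward as they close: fully open they stand 13 mm farther back than shut.
Start: joints at [-1.286, 0.377, 0.081, 1.274, 0, 1.46], TCP at [0.221, -0.531, 0.231] pointing down, gripper open.
Joint ranges: [-2.72, 2.72], [-0.84, 1.66], [-1.02, 1.22], [-1.77, 2.12], [-1.37, 1.28], [-3.14, 3.14]. Speed limits (rad/s): [2.57, 2.57, 3.14, 3.14, 3.14, 3.14].

INTERFACE

Orientations are given as a unit quaternion [w, x, y, z].
In Python, from cell import env gives the robot as it stands.
- The arm moves only by the shell command python3 -m creep 'ROWS' [FORCE]. ROWS is text: rows parted by semicolons, each of 7 numbers parted by spaces: the shift along the tool's x, y, z in m, then the turn, a rotation vector about the tool's x, y, z in degrees, then the finger opening in m, from 0 to 0.0854. In form: tx ty tz ax ay az claw; .... A call has 1 to 5 rows; each row shifts and turns the commanded pose from where the row before left it, along the tool's axes as they then stand; what a row does not reach is not made up. A row lasts 1/10 s, in which the tool goes at most 50 mm and 8.59 degrees, less where a joint would pass 70% of its speed; a pose out of reach is approached as far as the arm can. A call with a gripper value outside its range is refused whole. The fingers move at their own pace and stop on an object; FORCE is the grip in N (left out, the last holds). Time passes only in rows, so rows that do not move let the fingers close. It gives the time, the measured TCP pose, the force and the opening at its end, in the units of the state.
- env.sense(): the state, without advancing time (a new reading comes with each control period).
- env.snapshot(name): name is "scene" or "top"; returns the picture (384x512x3 uint8, red, green, blue); there is no depth.
- env.camera_params(name): a dict with "fx", "fy", "cx", "cy" (pixels), "k1" (the pictures are not rectified: a ray, as slopes to the right and down, at radius r is drawn at 1 + k1 r^2 times it, then the intrinsics apply), "cam_to_world" (4x4, takes a point from camera to world coordinates). Camera axes: x right, y down, z forward; pixel columns grow to the right and rows downward; lengths in m; the calibration is good to about 2 mm. A picture is of the moment at which its call begins. camera_params takes no time and is no camera call.
- env.hand_in(): hands the job in, once; it reports no verdict.
The state is a dict: "time": time; "joint_positions": joint angles; "qvel": joint speeds; "joint_torque": joint torques, N m; "position": TCP position; "tool_rot": TCP orientation; "contact_force": force on the tool from outside, world axes, zero at the start; "moment": the same for the moment, N m; "width": finger opening in m.
Only numpy, scipy, OpenCV 4.12 (cv2) and the standard library are available. Lean on these libraries where they do the work, as an engineer would, in place of code of your own. Each camera call takes 0.05 s, during which the arm holds its last target.

TASK

The tea tin stands in the way of the hand lever on the tile-lift console: first lift it off and stand it upright on the empty wooden tray, without tipping it over. Then flip the safety catch all the way over, away from the lever, and pull the lever towards the front of the console as far as it goes, so that the row of tiles rises. Finish while holding the lever there (it springs back if let go), and leave the mug, the chip box and the tile rack where they are.

Things in the scene. Friction and masses are not known exactly. Their poses are not given: they have to be found in the camera images.
- console: Fixed grey box 60 mm high; place and yaw vary. Origin at table level under the lever's pivot; -x is its front, facing the robot, y left, z up. Top spans x -115 to 145, y -105 to 80 mm. The tin starts on its front part; behind the lever, in a slot at x 101 to 129 mm, 7 upright blank tiles lie sunk and rise 42 mm as the lever is pulled.
- lever_pivot (a point): Point on the lever's hinge axis, in the console at x = y = 0, z = 40 mm. The axis is the console's y.
- lever (a joint): Lever angle (rad). 0 = rest, leaning 0.3 rad from vertical to the console's +x; grows to 0.9 (stop) as its top is pulled to -x, the front, where it leans 0.6 rad to -x. A spring returns it: about 5 N at the grip at rest, 9 N at the stop. With the catch locked it is blocked after about 0.1 rad.
- lever_grip: Black round bar 20 mm thick, 100 mm long, along the console's y on top of the lever; the lever's 16 mm rod meets its +y end. Origin at the bar's middle: 150 mm from the hinge axis, 50 mm to the -y side of the rod; at rest 44 mm behind (+x) the pivot, 183 mm above the table. y runs along it. It moves on a 150 mm arc and can spin like a sleeve.
- catch_pivot (a point): Point on the safety catch's hinge axis, in the console at x = -4, y = 50, z = 75 mm. The axis is the console's x.
- catch (a joint): Angle of the steel safety catch (rad). 0 = locked: its 60 mm bar lies across the slot just in front of the lever's rod; its 80 mm stem stands up, leaning 0.1 rad to the console's -y. Grows to 1.1 (stop) as the stem's top is flipped to +y, away from the lever; the stem then leans 1.0 rad to +y. Stays where left; about 1.5 N at the tab moves it. Starts at 0 to 0.12.
- catch_tab (a point): Point on the catch's tab: a round bar 14 mm thick along the console's x, from the top of the stem towards the front, its centre line 80 mm from the catch's hinge axis. The point is on that line, 41 mm in front of the stem; the bar ends 20 mm further on. At rest about 155 mm above the table.
- tin: Plain aluminium tea tin with a lid, round, 52 mm diameter, 120 mm high, 0.12 to 0.32 kg. Origin at the centre of its underside, z up. At the start it stands on the console's top in front of the lever.
- tray: Fixed open wooden tray, 160 x 160 mm, rim 20 mm high, 6 mm walls and about 6 mm floor. Origin at the centre of its underside. Stands to the left or right of the console, empty.
- rack: Bystander: dark wooden rack 220 x 50 mm with a row of 8 blank tiles, 44 mm high, long side along its x. Origin at the centre of its underside. On the side of the console where the tray is not.
- mug: Bystander: white mug, 80 mm diameter, 90 mm high, handle at its +y. Origin at the centre of its underside.
- chips: Bystander: open wooden box of counters, 110 x 150 mm, about 45 mm high. Origin at the centre of its underside.
Mind the look-alikes: they are no part of the job. Several things have the shape of the tin; the one meant has the colours described above.

How it is judged:
On the way, in this order (a step that is already met when the one before it is completed fails the run):
1. the tea tin stands upright on the tray, let go (x of tin in the frame of tray between -0.06 and 0.06 m and y of tin in the frame of tray between -0.06 and 0.06 m and z of tin in the frame of tray below 0.012 m and angle between tin's own z axis and vertical below 0.1 rad and linear speed of tin below 0.03 m/s and contact force between the fingers and tin below 0.2 N), for 0.2 s.
2. the safety catch is flipped over (value of joint catch above 0.95 rad), for 0.2 s.
3. the lever is pulled to its stop (value of joint lever above 0.8 rad), for 0.2 s.
At the end, for the whole second after the job is handed in: Robot touching the lever grip (over 1.5 N), lever still at 0.8 rad or more (stop 0.9); catch at 0.95 rad or more (stop 1.1); tin let go, upright within 0.1 rad on the tray floor, centre within 60 mm of the tray centre along both sides (all of step 1 and value of joint catch above 0.95 rad and value of joint lever above 0.8 rad and velocity of joint lever below 0.1 rad/s and contact force between any of the fingers, the arm and lever_grip above 1.5 N); the arm keeps its last pose, push and grip.
It fails at once if the tea tin is tipped over (angle between tin's own z axis and vertical above 0.7 rad).
It fails at once if the mug, chip box or tile rack is moved more than 30 mm (distance of any of mug, chips, rack from where it was at the start of the episode above 0.03 m).
It also fails if it takes over 61 s, if anything falls off the work surface, if the arm or the gripper's body presses on something with over 40 N, if the wrist force passes 120 N, or if a joint passes its speed limit or range.

## Working session

There is one attempt and no reset: what is moved stays moved. The work goes in short steps, Python scripts to look and compute and a shell command to move; the robot and the scene stay as the last step left them, time stands still between calls to the robot, and variables do not carry over. Pictures are saved under pics/ and viewed, and the job is handed in when it is done.

```bash
ls; mkdir -p pics; python3 - <<'E'
from cell import env
import cv2
for n in ("scene","top"):
    im=env.snapshot(n); cv2.imwrite(f"pics/{n}0.png",im[:,:,::-1]); 
    p=env.camera_params(n); print(n,{k:(v if k!="cam_to_world" else [[round(float(a),4) for a in r] for r in v]) for k,v in p.items()})
print(env.sense(), env.grasp_offset)
E
```

```text
pics
scene {'fx': 436.48583646337005, 'fy': 436.48583646337005, 'cx': 255.36493892272392, 'cy': 192.95219067765444, 'k1': -0.1223964656994195, 'cam_to_world': [[-0.8889, 0.3939, -0.234, 0.82], [0.4581, 0.769, -0.4458, 0.4819], [0.0044, -0.5035, -0.864, 1.0707], [0.0, 0.0, 0.0, 1.0]]}
top {'fx': 471.5929349694452, 'fy': 471.5929349694452, 'cx': 252.3057370483065, 'cy': 187.45430467796717, 'k1': -0.10343115164951232, 'cam_to_world': [[-0.005, -0.9864, 0.1642, 0.3499], [-0.9999, 0.0065, 0.0086, -0.0163], [-0.0095, -0.1642, -0.9864, 1.2728], [0.0, 0.0, 0.0, 1.0]]}
{'time': 0.1, 'joint_positions': array([-1.28628148e+00,  3.78002657e-01,  7.97750899e-02,  1.27442296e+00,
       -2.05414562e-05,  1.46048850e+00]), 'qvel': array([-0.00042673, -0.00137957,  0.00258913, -0.00065182,  0.00094786,
        0.00209697]), 'joint_torque': array([ 1.77195147e-03, -4.64696074e+01,  2.70581460e+01,  1.20314030e-02,
       -6.86139879e-05,  1.20219048e-05]), 'position': array([ 0.22099867, -0.53019158,  0.23045314]), 'tool_rot': array([-0.13803349, -0.69330849, -0.13933838,  0.69343702]), 'contact_force': array([-0.10529348,  0.10061111, -0.07042484]), 'moment': array([ 0.01264743, -0.01512479, -0.04153695]), 'width': 0.08534782001446141} 0.0187
```

View pics/scene0.png

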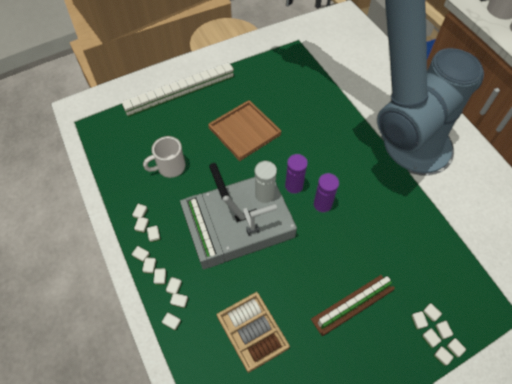

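View pics/top0.png

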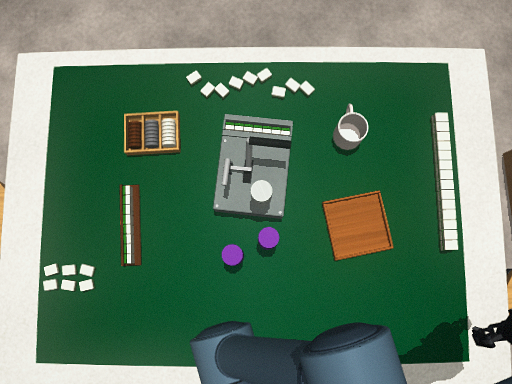

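The scene view shows a silver tin at (265,180) and two purple look-alikes at (297,172) and (327,192). The top view shows the tin at (261,190), the tray at (358,225) on the right, the black grip around (270,143), and the catch around (230,170). I'll zoom in and measure.

```bash
cat > h.py <<'E'
import numpy as np, cv2, json
from scipy.spatial.transform import Rotation as R
from cell import env
def ray(n,uv):
    p=env.camera_params(n); K=np.array([[p["fx"],0,p["cx"]],[0,p["fy"],p["cy"]],[0,0,1.]])
    x=cv2.undistortPoints(np.array([[uv]],float),K,np.array([p["k1"],0,0,0,0.]))[0,0]
    # iterate exactly: drawn=(1+k1 r^2)*true
    T=np.array(p["cam_to_world"]); d=T[:3,:3]@np.array([x[0],x[1],1.]); return T[:3,3],d/np.linalg.norm(d)
def onz(n,uv,z):
    o,d=ray(n,uv); return o+d*(z-o[2])/d[2]
def tri(uvs,uvt):
    o1,d1=ray("scene",uvs);o2,d2=ray("top",uvt)
    A=np.c_[d1,-d2]; s=np.linalg.lstsq(A,o2-o1,rcond=None)[0]
    a=o1+s[0]*d1;b=o2+s[1]*d2; return (a+b)/2,np.linalg.norm(a-b)
def proj(n,P):
    p=env.camera_params(n); T=np.linalg.inv(np.array(p["cam_to_world"])); q=T[:3,:3]@np.array(P)+T[:3,3]
    x,y=q[0]/q[2],q[1]/q[2]; f=1+p["k1"]*(x*x+y*y); return np.array([p["fx"]*x*f+p["cx"],p["fy"]*y*f+p["cy"]])
E
python3 - <<'E'
from h import *
a=cv2.imread("pics/top0.png")[105:265,205:405]; cv2.imwrite("pics/top0z.png",cv2.resize(a,None,fx=4,fy=3.75,interpolation=cv2.INTER_CUBIC)) if 0 else cv2.imwrite("pics/top0z.png",cv2.resize(a,None,fx=3.75,fy=3.75,interpolation=cv2.INTER_CUBIC))
a=cv2.imread("pics/scene0.png")[140:280,165:345]; cv2.imwrite("pics/scene0z.png",cv2.resize(a,None,fx=4,fy=4,interpolation=cv2.INTER_CUBIC))
E
```

```text
(no output)
```

View pics/top0z.png

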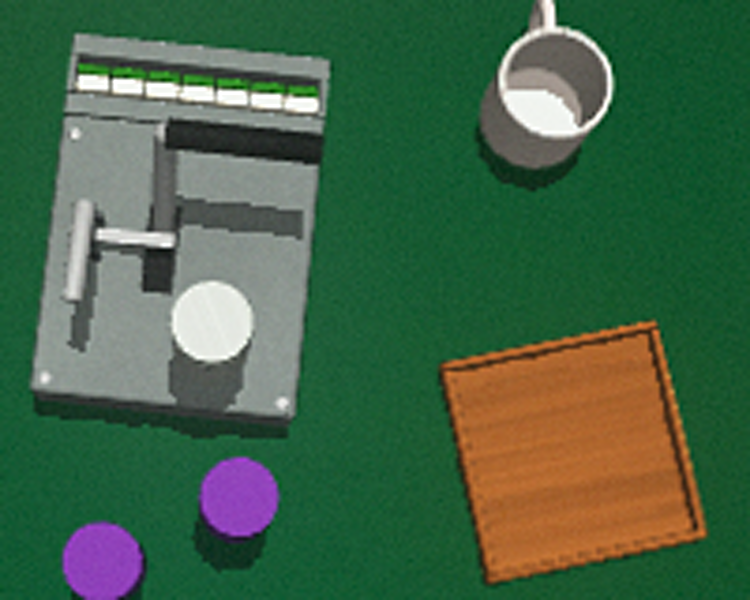

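View pics/scene0z.png

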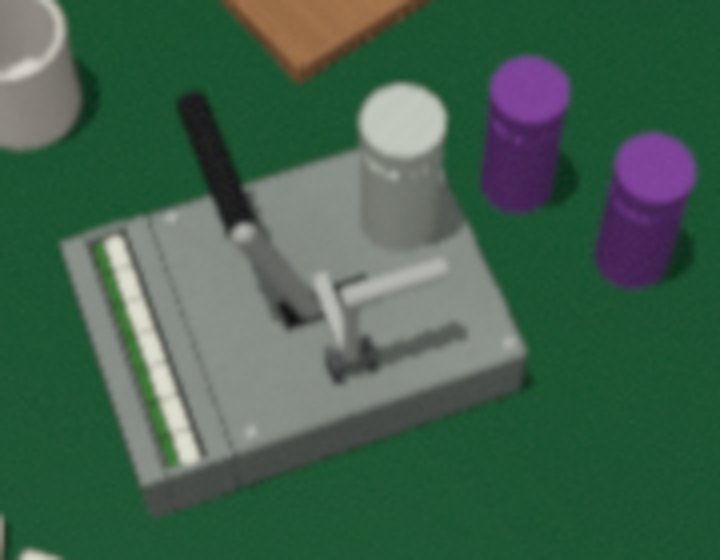

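```bash
cat > m.py <<'E'
from h import *
z=lambda u,v:(u/3.75+205-0.37,v/3.75+105-0.37)
C=[onz("top",z(*p),.06)[:2] for p in [(78,35),(329,61),(292,415),(33,388)]]
L=np.array([[.145,.08],[.145,-.105],[-.115,-.105],[-.115,.08]])
C=np.array(C); lc=L.mean(0);cc=C.mean(0)
H=(L-lc).T@(C-cc); U,S,V=np.linalg.svd(H); Rm=V.T@U.T; yaw=np.arctan2(Rm[1,0],Rm[0,0]); t=cc-Rm@lc
E
python3 - <<'E'
from m import *
print("sides",[np.linalg.norm(C[i]-C[i-1]) for i in range(4)]); print("console",t,np.degrees(yaw),"res",(L@Rm.T+t-C)*1000)
T=np.array([onz("top",z(*p),.02)[:2] for p in [(442,365),(655,322),(705,537),(490,582)]])
print("tray",T.mean(0),[np.linalg.norm(T[i]-T[i-1]) for i in range(4)],np.degrees(np.arctan2(*(T[0]-T[3])[::-1])))
im=cv2.imread("pics/top0.png"); 
tin=onz("top",z(212,321),.18); print("tin",tin,"local",Rm.T@(tin[:2]-t))
s=lambda u,v:(u/4+165-.37,v/4+140-.37)
print("tin tri",tri(s(402,121),z(212,321)))
for p in [(240,497),(103,562)]: print("purple",onz("top",z(*p),.12))
W=lambda x,y,zz:np.r_[Rm@np.array([x,y])+t,zz]
print("grip rest",W(.044,-.0,.183),"grip ends tri",tri(s(192,100),z(322,148)),W(.044,-.1,.183))
print("grip end +y",tri(s(243,232),z(165,135)),W(.044,0,.183))
a,b=tri(s(440,268),z(72,296)); print("tab end",a,b, "local",Rm.T@(a[:2]-t), "pred",W(-.065,.042,.155))
E
```

```text
sides [np.float64(0.2559275351011686), np.float64(0.180464485475738), np.float64(0.25503298236473154), np.float64(0.17975837315625154)]
console [0.60177438 0.00508899] -6.677403530515688 res [[ 2.64032943  2.21002926]
 [ 1.90389786 -2.27036883]
 [-3.12646273 -2.51023558]
 [-1.41776456  2.57057515]]
tray [ 0.4557008  -0.28573421] [np.float64(0.15703313269527885), np.float64(0.15815631994766988), np.float64(0.1572424024117757), np.float64(0.15722885971919554)] 10.930306354376864
tin [ 0.52514774 -0.02751481  0.18      ] local [-0.07231572 -0.04129272]
tin tri (array([ 0.52597932, -0.02758379,  0.17493693]), np.float64(5.164578349472223e-05))
purple [ 0.4187738  -0.04542284  0.12      ]
purple [0.37722958 0.043637   0.12      ]
grip rest [ 6.45475913e-01 -2.72832886e-05  1.83000000e-01] grip ends tri (array([ 0.63570693, -0.09801856,  0.1796355 ]), np.float64(0.0015211885957666464)) [ 0.63384801 -0.09934894  0.183     ]
grip end +y (array([0.64639775, 0.00109587, 0.17839214]), np.float64(0.0012545642196908346)) [ 6.45475913e-01 -2.72832886e-05  1.83000000e-01]
tab end [0.54689996 0.06215121 0.15078822] 0.0004239796697829424 local [-0.06113733  0.05029439] pred [0.54209902 0.05436223 0.155     ]
```

```bash
cat >> h.py <<'E'
def go(P,yaw=None):
    """remaining shift in tool axes to world P (tool down) + turn deg about tool x so jaw is along console x"""
    s=env.sense(); q=s["tool_rot"]; Rt=R.from_quat(np.r_[q[1:],q[0]])
    M=Rt.as_matrix(); print("t",round(s["time"],2),"pos",s["position"].round(4),"F",s["contact_force"].round(1),"w",round(float(s["width"]),4))
    print("axes x",M[:,0].round(3),"y",M[:,1].round(3)); print("shift tool mm",(M.T@(np.array(P)-s["position"])*1000).round(1))
    if yaw is not None:
        Y=np.array([np.cos(yaw),np.sin(yaw),0]); 
        for sg in(1,-1):
            y=sg*Y;x=np.array([0,0,-1.]);D=np.c_[x,y,np.cross(x,y)]; rv=R.from_matrix(M.T@D).as_rotvec(degrees=True)
            print("turn",rv.round(1),"shift after turn mm",(D.T@(np.array(P)-s["position"])*1000).round(1))
E
python3 - <<'E'
from m import *
go([.5255,-.0275,.25],yaw)
E
```

```text
t 0.1 pos [ 0.221  -0.5302  0.2305] F [-0.1  0.1 -0.1] w 0.0853
axes x [-0.001  0.002 -1.   ] y [ 0.385 -0.923 -0.002]
shift tool mm [ -18.8 -346.9 -474.4]
turn [-60.7  -0.1   0.1] shift after turn mm [ -19.5  244.  -534.7]
turn [1.193e+02 1.000e-01 1.000e-01] shift after turn mm [ -19.5 -244.   534.7]
```

```bash
python3 -m creep '-0.005 0 -0.03 -8.5 0 0 0.0854; -0.005 0 -0.045 -8.5 0 0 0.0854; -0.005 0 -0.045 -8.5 0 0 0.0854; -0.005 0 -0.045 -8.5 0 0 0.0854; 0 0 -0.045 -8.5 0 0 0.0854' 30; python3 -m creep '0 0 -0.045 -8.5 0 0 0.0854; 0 0 -0.045 -8.5 0 0 0.0854; 0 0 0 -1.2 0 0 0.0854'; python3 - <<'E'
from m import *
go([.5255,-.0275,.25],yaw)
E
```

```text
time: 0.6
position: [0.3784, -0.3954, 0.2514]
tool_rot: [0.383, 0.595, 0.382, -0.595]
contact_force: [0.6, -0.0, 0.4]
width: 0.0853
time: 0.9
position: [0.4092, -0.3071, 0.2511]
tool_rot: [0.471, 0.527, 0.473, -0.526]
contact_force: [-0.6, -0.2, 0.8]
width: 0.0858
t 0.9 pos [ 0.4092 -0.3071  0.2511] F [-0.6 -0.2  0.8] w 0.0858
axes x [-0.001  0.003 -1.   ] y [ 0.994 -0.108 -0.001]
shift tool mm [   1.9   85.5 -290.5]
turn [ 0.5 -0.2  0.1] shift after turn mm [   1.1   83.  -291.2]
turn [-1.795e+02 -1.000e-01 -3.000e-01] shift after turn mm [  1.1 -83.  291.2]
```

```bash
python3 -m creep '0 0.012 -0.042 0.5 0 0 0.0854; 0 0.012 -0.042 0 0 0 0.0854; 0 0.012 -0.042 0 0 0 0.0854; 0 0.012 -0.042 0 0 0 0.0854; 0 0.012 -0.042 0 0 0 0.0854'; python3 -m creep '0 0.012 -0.042 0 0 0 0.0854; 0 0.011 -0.039 0 0 0 0.0854;0 0 0 0 0 0 0.0854;0 0 0 0 0 0 0.0854'; python3 - <<'E'
from m import *
go([.5255,-.0275,.14],yaw)
E
```

```text
time: 1.4
position: [0.4942, -0.1103, 0.251]
tool_rot: [-0.467, -0.531, -0.467, 0.531]
contact_force: [0.2, 0.4, -0.2]
width: 0.0855
time: 1.8
position: [0.5268, -0.0337, 0.2508]
tool_rot: [-0.468, -0.53, -0.468, 0.531]
contact_force: [-0.4, -0.7, 0.3]
width: 0.0851
t 1.8 pos [ 0.5268 -0.0337  0.2508] F [-0.4 -0.7  0.3] w 0.0851
axes x [-0.001 -0.001 -1.   ] y [ 0.992 -0.124 -0.001]
shift tool mm [110.8  -2.   -6.1]
turn [-0.4  0.   0.1] shift after turn mm [110.8  -2.   -6. ]
turn [ 1.796e+02  1.000e-01 -1.000e-01] shift after turn mm [110.8   2.    6. ]
```

```bash
python3 -m creep '0.02 -0.002 -0.006 0 0 0 0.0854; 0.035 0 0 0 0 0 0.0854; 0.035 0 0 0 0 0 0.0854; 0.02 0 0 0 0 0 0.0854;0 0 0 0 0 0 0.0854'; python3 - <<'E'
from m import *
go([.5255,-.0275,.14])
for n,b in(("top",(160,260,205,330)),("scene",(140,280,200,345))):
    im=env.snapshot(n)[:,:,::-1][b[0]-40:b[1],b[2]:b[3]]; cv2.imwrite(f"pics/{n}1.png",cv2.resize(im,None,fx=3,fy=3,interpolation=cv2.INTER_CUBIC))
E
```

```text
time: 2.3
position: [0.5223, -0.0289, 0.1381]
tool_rot: [-0.465, -0.529, -0.469, 0.533]
contact_force: [0.0, -0.2, 1.0]
width: 0.0857
t 2.3 pos [ 0.5223 -0.0289  0.1381] F [ 0.  -0.2  1. ] w 0.0857
axes x [-0.007  0.001 -1.   ] y [ 0.992 -0.128 -0.007]
shift tool mm [-1.9  3.  -1.8]
```

View pics/scene1.png

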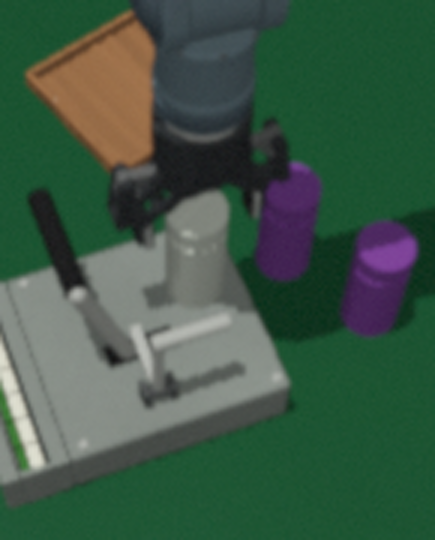

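The picture shows the tin (crop 197,250) centred between the open fingers, which clear the lever and catch. I'll go slightly lower and close.

```bash
python3 -m creep '0.008 0.003 -0.001 0 0 0 0.0854; 0 0 0 0 0 0 0.045; 0 0 0 0 0 0 0.045; 0 0 0 0 0 0 0.045; 0 0 0 0 0 0 0.045' 35; python3 -m creep '0 0 0 0 0 0 0.045; 0 0 0 0 0 0 0.045; 0 0 0 0 0 0 0.045'; python3 -m creep '-0.01 0 0 0 0 0 0.045; -0.02 0 0 0 0 0 0.045; -0.03 0 0 0 0 0 0.045; -0.03 0 0 0 0 0 0.045; 0 0 0 0 0 0 0.045'; python3 - <<'E'
from m import *
go([.4557,-.2857,.2],None)
for n,b in(("top",(160,260,205,330)),("scene",(140,280,200,345))):
    im=env.snapshot(n)[:,:,::-1][b[0]-40:b[1],b[2]:b[3]]; cv2.imwrite(f"pics/{n}2.png",cv2.resize(im,None,fx=3,fy=3,interpolation=cv2.INTER_CUBIC))
E
```

```text
time: 2.9
position: [0.529, -0.0269, 0.1341]
tool_rot: [0.468, 0.53, 0.467, -0.53]
contact_force: [-1.3, -0.5, 4.6]
width: 0.0514
time: 3.2
position: [0.5289, -0.0269, 0.134]
tool_rot: [0.468, 0.53, 0.467, -0.53]
contact_force: [-2.5, 0.1, 6.7]
width: 0.0512
time: 3.7
position: [0.5314, -0.0273, 0.2277]
tool_rot: [0.47, 0.532, 0.466, -0.529]
contact_force: [0.6, 0.0, -2.4]
width: 0.0511
t 3.7 pos [ 0.5314 -0.0273  0.2277] F [ 0.6  0.  -2.4] w 0.0511
axes x [ 0.008 -0.001 -1.   ] y [ 0.992 -0.125  0.008]
shift tool mm [ 27.5 -43.1 265.8]
```

View pics/scene2.png

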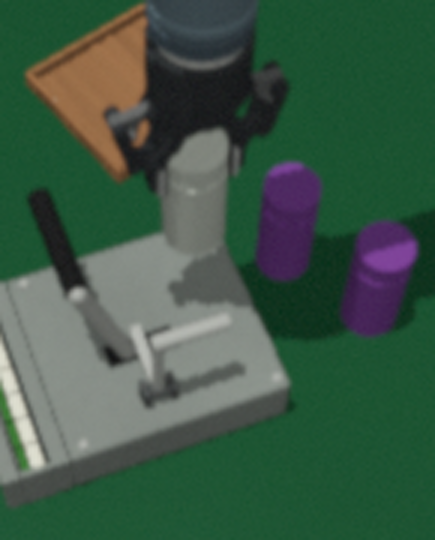

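The tin is lifted, gripped and upright (crop 195,200). Next I carry it to the tray.

```bash
python3 -m creep '0 -0.003 0.015 0 0 0 0.045; 0 -0.004 0.025 0 0 0 0.045; 0 -0.005 0.03 0 0 0 0.045; 0 -0.005 0.03 0 0 0 0.045; 0 -0.005 0.03 0 0 0 0.045'; python3 -m creep '0 -0.005 0.03 0 0 0 0.045; 0 -0.005 0.03 0 0 0 0.045; 0 -0.005 0.03 0 0 0 0.045; 0 -0.004 0.025 0 0 0 0.045; 0 -0.002 0.012 0 0 0 0.045';python3 -m creep '0 0 0.009 0 0 0 0.045; 0 0 0 0 0 0 0.045;0 0 0 0 0 0 0.045'; python3 - <<'E'
from m import *
go([.4557,-.2857,.08],None)
E
```

```text
time: 4.3
position: [0.4886, -0.1544, 0.2214]
tool_rot: [-0.467, -0.53, -0.469, 0.531]
contact_force: [-0.2, 0.2, -2.3]
width: 0.0511
time: 4.8
position: [0.4519, -0.2783, 0.2215]
tool_rot: [-0.466, -0.53, -0.468, 0.531]
contact_force: [-0.3, 0.6, -1.8]
width: 0.0509
time: 5.1
position: [0.4528, -0.2846, 0.2229]
tool_rot: [0.468, 0.53, 0.468, -0.53]
contact_force: [-0.7, 0.1, -2.3]
width: 0.0514
t 5.1 pos [ 0.4528 -0.2846  0.2229] F [-0.7  0.1 -2.3] w 0.0514
axes x [-0.     0.001 -1.   ] y [ 0.992 -0.124 -0.001]
shift tool mm [142.9   3.    0.8]
```

```bash
python3 -m creep '0.02 0.003 0.001 0 0 0 0.045; 0.03 0 0 0 0 0 0.045; 0.03 0 0 0 0 0 0.045; 0.025 0 0 0 0 0 0.045; 0.015 0 0 0 0 0 0.045'; python3 -m creep '0.01 0 0 0 0 0 0.045; 0.005 0 0 0 0 0 0.045; 0 0 0 0 0 0 0.045; 0 0 0 0 0 0 0.045'; python3 - <<'E'
from m import *
go([.4557,-.2857,.08],None)
E
```

```text
time: 5.6
position: [0.4549, -0.2846, 0.1012]
tool_rot: [-0.467, -0.53, -0.469, 0.53]
contact_force: [0.4, -0.2, -1.9]
width: 0.0511
time: 6.0
position: [0.4563, -0.2871, 0.0892]
tool_rot: [0.468, 0.53, 0.467, -0.53]
contact_force: [0.1, -0.1, -1.8]
width: 0.0511
t 6.0 pos [ 0.4563 -0.2871  0.0892] F [ 0.1 -0.1 -1.8] w 0.0511
axes x [ 0.001 -0.001 -1.   ] y [ 0.992 -0.125  0.001]
shift tool mm [ 9.2 -0.8 -1.3]
```

```bash
python3 -m creep '0.003 0 0 0 0 0 0.045; 0.003 0 0 0 0 0 0.045; 0.001 0 0 0 0 0 0.045; 0 0 0 0 0 0 0.045;0 0 0 0 0 0 0.045'; python3 - <<'E'
from m import *
go([.4557,-.2857,.08],None)
E
```

```text
time: 6.5
position: [0.4556, -0.2869, 0.0813]
tool_rot: [-0.468, -0.53, -0.468, 0.53]
contact_force: [0.4, -0.0, -1.9]
width: 0.0513
t 6.5 pos [ 0.4556 -0.2869  0.0813] F [ 0.4 -0.  -1.9] w 0.0513
axes x [ 0. -0. -1.] y [ 0.992 -0.125  0.   ]
shift tool mm [ 1.3 -0.1 -1.2]
```

```bash
python3 -m creep '0.002 0 0 0 0 0 0.045; 0.001 0 0 0 0 0 0.045; 0 0 0 0 0 0 0.045; 0 0 0 0 0 0 0.045'; python3 -m creep '0.001 0 0 0 0 0 0.045;0 0 0 0 0 0 0.045;0 0 0 0 0 0 0.045';
```

```text
time: 6.9
position: [0.4559, -0.2874, 0.08]
tool_rot: [-0.468, -0.53, -0.467, 0.531]
contact_force: [-4.1, 0.6, 9.1]
width: 0.0512
time: 7.2
position: [0.4559, -0.2877, 0.0799]
tool_rot: [-0.469, -0.53, -0.467, 0.531]
contact_force: [-6.4, 2.3, 16.7]
width: 0.0515
```

Contact with the floor registers at z 0.080, as predicted. I'll ease off, release and retract.

```bash
python3 -m creep '-0.0015 0 0 0 0 0 0.045; 0 0 0 0 0 0 0.055; 0 0 0 0 0 0 0.07; 0 0 0 0 0 0 0.0854; 0 0 0 0 0 0 0.0854'; python3 -m creep '0 0 0 0 0 0 0.0854; -0.02 0 0 0 0 0 0.0854; -0.04 0 0 0 0 0 0.0854; -0.045 0 0 0 0 0 0.0854; -0.045 0 0 0 0 0 0.0854'; python3 - <<'E'
from m import *
go(np.r_[Rm@[-.045,-.002]+t,.25],yaw)
for n in("top","scene"):
    cv2.imwrite(f"pics/{n}3.png",env.snapshot(n)[:,:,::-1])
E
```

```text
time: 7.7
position: [0.4557, -0.2868, 0.0786]
tool_rot: [-0.468, -0.53, -0.468, 0.53]
contact_force: [0.5, -0.4, -0.2]
width: 0.0858
time: 8.2
position: [0.4552, -0.2865, 0.2301]
tool_rot: [-0.467, -0.53, -0.468, 0.53]
contact_force: [0.5, -0.9, 0.3]
width: 0.0856
t 8.2 pos [ 0.4552 -0.2865  0.2301] F [ 0.5 -0.9  0.3] w 0.0856
axes x [-0.001  0.001 -1.   ] y [ 0.992 -0.125 -0.001]
shift tool mm [ -19.9   64.  -305.2]
turn [-0.5 -0.   0. ] shift after turn mm [ -19.9   66.6 -304.6]
turn [1.795e+02 1.000e-01 0.000e+00] shift after turn mm [-19.9 -66.6 304.6]
```

View pics/scene3.png

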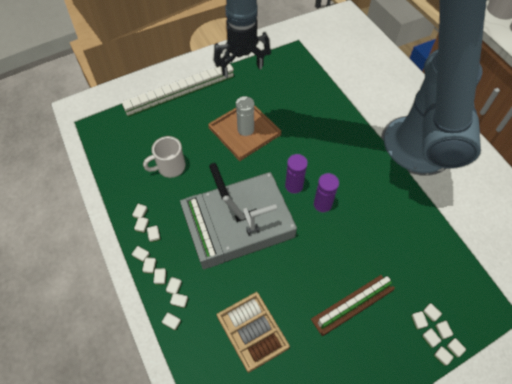

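View pics/top3.png

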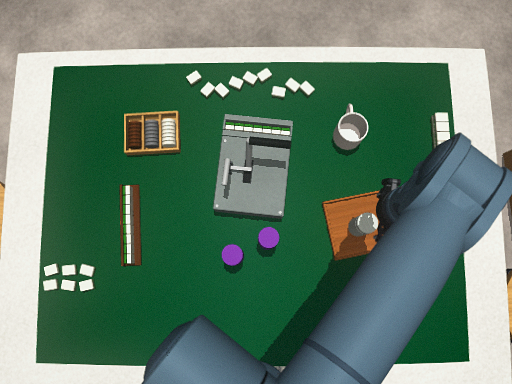

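The tin stands upright on the tray (scene 246,118; top 366,224). I'll close the fingers and move to the -y side of the catch tab.

```bash
python3 -m creep '-0.01 0.005 -0.02 -0.5 0 0 0; -0.01 0.01 -0.045 0 0 0 0; 0 0.01 -0.045 0 0 0 0; 0 0.01 -0.045 0 0 0 0; 0 0.01 -0.045 0 0 0 0'; python3 -m creep '0 0.01 -0.045 0 0 0 0;0 0.01 -0.04 0 0 0 0; 0 0 -0.02 0 0 0 0;0 0 0 0 0 0 0;0 0 0 0 0 0 0'; python3 - <<'E'
from m import *
go(np.r_[Rm@[-.047,-.004]+t,.135],yaw)
for n in("top","scene"):
    cv2.imwrite(f"pics/{n}4.png",env.snapshot(n)[:,:,::-1])
E
```

```text
time: 8.8
position: [0.524, -0.0918, 0.2482]
tool_rot: [-0.47, -0.528, -0.47, 0.528]
contact_force: [0.9, -0.6, -0.7]
width: 0.012
time: 9.3
position: [0.5556, 0.0085, 0.2481]
tool_rot: [-0.47, -0.528, -0.47, 0.528]
contact_force: [0.3, -0.1, 0.5]
width: -0.0003
t 9.3 pos [0.5556 0.0085 0.2481] F [ 0.3 -0.1  0.5] w -0.0003
axes x [-0.001 -0.001 -1.   ] y [ 0.993 -0.115 -0.001]
shift tool mm [113.1  -0.6   2. ]
turn [0.1 0.  0.1] shift after turn mm [113.1  -0.7   2.1]
turn [-1.799e+02 -1.000e-01  1.000e-01] shift after turn mm [113.1   0.7  -2.1]
```

View pics/scene4.png

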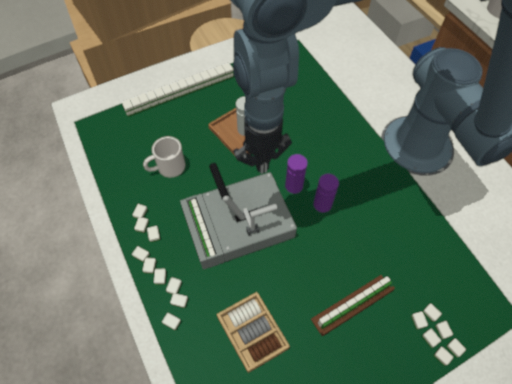

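The fingers hang shut above the front of the console, on the -y side of the tab (scene 262,170). I'll descend.

```bash
python3 -m creep '0.02 0 0.002 0 0 0 0; 0.035 0 0 0 0 0 0; 0.03 0 0 0 0 0 0; 0.02 0 0 0 0 0 0; 0.008 0 0 0 0 0 0'; python3 -m creep '0 0 0 0 0 0 0; 0 0 0 0 0 0 0'; python3 - <<'E'
from m import *
go(np.r_[Rm@[-.047,-.004]+t,.135],yaw)
for n in("top","scene"):
    im=env.snapshot(n)[:,:,::-1]
    im=im[100:260,205:405] if n=="top" else im[140:280,165:345]
    cv2.imwrite(f"pics/{n}5.png",cv2.resize(im,None,fx=3.75,fy=3.75,interpolation=cv2.INTER_CUBIC))
E
```

```text
time: 9.9
position: [0.5536, 0.0053, 0.1334]
tool_rot: [-0.468, -0.528, -0.47, 0.53]
contact_force: [0.1, 0.1, -0.9]
width: -0.0001
time: 10.1
position: [0.5563, 0.0058, 0.1369]
tool_rot: [0.47, 0.529, 0.469, -0.528]
contact_force: [-0.8, 0.0, 0.8]
width: 0.0001
t 10.1 pos [0.5563 0.0058 0.1369] F [-0.8  0.   0.8] w 0.0001
axes x [ 0.002 -0.    -1.   ] y [ 0.993 -0.117  0.002]
shift tool mm [ 1.9 -1.8 -0.5]
turn [-0.1  0.  -0.1] shift after turn mm [ 1.9 -1.8 -0.5]
turn [ 1.799e+02 -1.000e-01 -0.000e+00] shift after turn mm [1.9 1.8 0.5]
```

View pics/scene5.png

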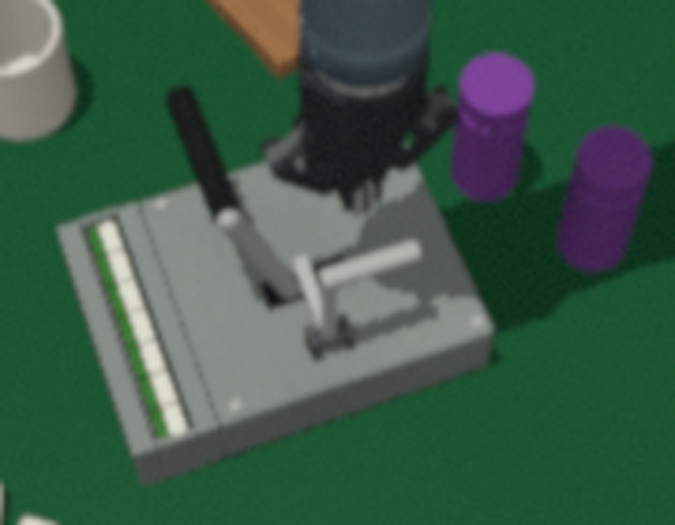

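The shut fingers are at crop (363,200), beside the tab at (370,262), with clearance on all sides. Now I push towards +y along the arc.

```bash
python3 -m creep '0 0 -0.012 0 0 0 0; 0 0 -0.012 0 0 0 0; 0 0 -0.012 0 0 0 0; 0 0 -0.012 0 0 0 0; 0.004 0 -0.009 0 0 0 0' ; python3 -m creep '0.002 0 -0.009 0 0 0 0; 0.007 0 -0.014 0 0 0 0; 0.012 0 -0.014 0 0 0 0; 0.012 0 -0.009 0 0 0 0; 0 0 0 0 0 0 0'; python3 - <<'E'
from m import *
s=env.sense();print("local",Rm.T@(s["position"][:2]-t))
go(np.r_[Rm@[-.047,.1]+t,.098],yaw)
for n in("top","scene"):
    im=env.snapshot(n)[:,:,::-1]
    im=im[100:260,205:405] if n=="top" else im[140:280,165:345]
    cv2.imwrite(f"pics/{n}6.png",cv2.resize(im,None,fx=3.75,fy=3.75,interpolation=cv2.INTER_CUBIC))
E
```

```text
time: 10.7
position: [0.5629, 0.0644, 0.1323]
tool_rot: [0.471, 0.528, 0.47, -0.528]
contact_force: [-0.2, -1.5, 0.7]
width: -0.0003
time: 11.2
position: [0.566, 0.11, 0.0962]
tool_rot: [-0.47, -0.527, -0.471, 0.529]
contact_force: [0.1, 0.5, 0.3]
width: -0.0001
local [-0.04775818  0.10004175]
t 11.2 pos [0.566  0.11   0.0962] F [0.1 0.5 0.3] w -0.0001
axes x [-0.004 -0.    -1.   ] y [ 0.993 -0.115 -0.004]
shift tool mm [-1.8  0.8  0. ]
turn [0.1 0.  0.2] shift after turn mm [-1.8  0.8  0. ]
turn [-179.9   -0.4    0. ] shift after turn mm [-1.8 -0.8 -0. ]
```

View pics/scene6.png

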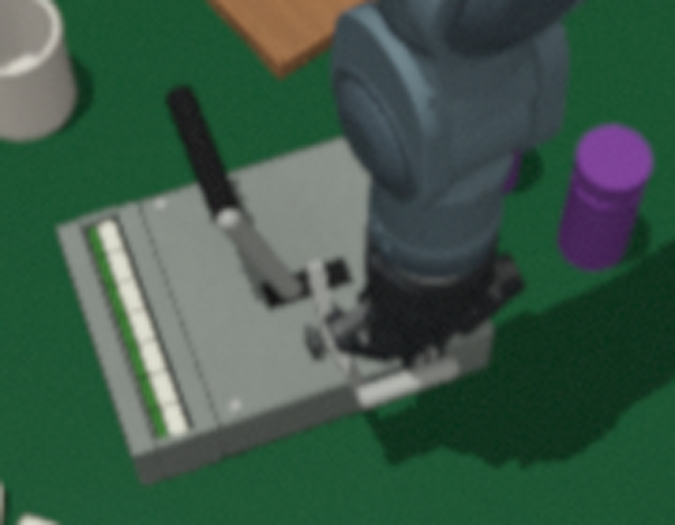

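The tab now lies over the console's +y edge at crop (408,385). I'll push a little further until I feel the stop.

```bash
python3 -m creep '0 0 -0.005 0 0 0 0; 0 0 -0.004 0 0 0 0; 0 0 0 0 0 0 0'; python3 -m creep '0 0 -0.004 0 0 0 0; 0 0 0 0 0 0 0'
```

```text
time: 11.6
position: [0.5673, 0.1107, 0.0982]
tool_rot: [-0.472, -0.525, -0.466, 0.534]
contact_force: [-2.1, -20.2, -1.1]
width: 0.0
time: 11.8
position: [0.5674, 0.1109, 0.0981]
tool_rot: [-0.473, -0.523, -0.463, 0.536]
contact_force: [-3.3, -29.7, 1.2]
width: 0.0001
```

It is hard against the stop at 30 N. I'll back off, rise and open.

```bash
python3 -m creep '0 0 0.025 0 0 0 0; -0.03 0 0.01 0 0 0 0; -0.045 0 0 0 0 0 0; -0.045 0 0 0 0 0 0.02; -0.04 0 0.01 0 0 0 0.06'; python3 -m creep '0 0 0 0 0 0 0.0854; 0 0 0 0 0 0 0.0854'; python3 - <<'E'
from m import *
go(np.r_[Rm@[.044,-.05]+t,.25],yaw)
for n in("top","scene"):
    im=env.snapshot(n)[:,:,::-1]
    im=im[100:260,205:405] if n=="top" else im[140:280,165:345]
    cv2.imwrite(f"pics/{n}7.png",cv2.resize(im,None,fx=3.75,fy=3.75,interpolation=cv2.INTER_CUBIC))
E
```

```text
time: 12.3
position: [0.564, 0.0775, 0.2615]
tool_rot: [0.47, 0.529, 0.47, -0.527]
contact_force: [0.6, -0.2, 0.6]
width: 0.0284
time: 12.5
position: [0.565, 0.0769, 0.2604]
tool_rot: [0.47, 0.53, 0.469, -0.527]
contact_force: [-0.3, 1.1, -0.2]
width: 0.0576
t 12.5 pos [0.565  0.0769 0.2604] F [-0.3  1.1 -0.2] w 0.0576
axes x [ 0.004  0.001 -1.   ] y [ 0.993 -0.117  0.004]
shift tool mm [ 10.6  89.  116.9]
turn [-0.1 -0.1 -0.2] shift after turn mm [ 10.4  88.9 117. ]
turn [ 1.799e+02 -3.000e-01  1.000e-01] shift after turn mm [  10.4  -88.9 -117. ]
```

View pics/scene7.png

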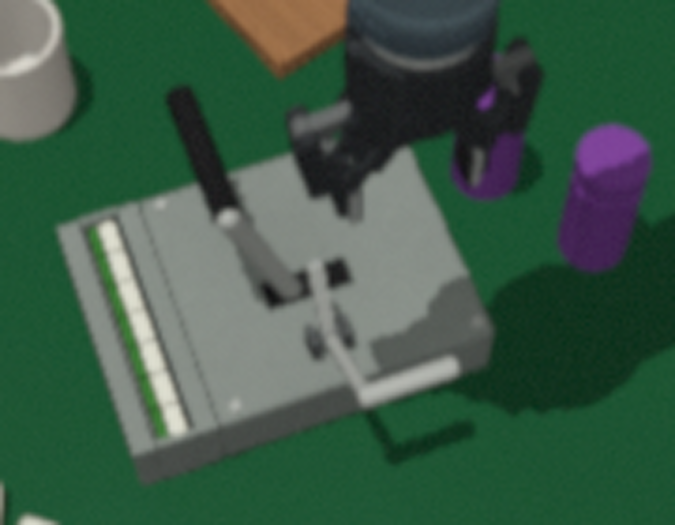

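View pics/top7.png

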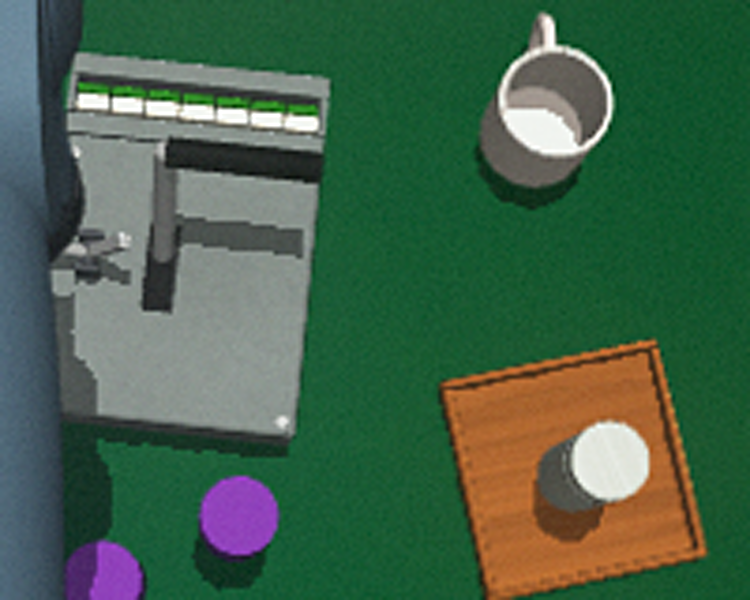

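The catch is clearly flipped (tab at crop 410,382), the tin stands within the tray (top crop 600,465), and the lever is still at rest. I'll move above the middle of the grip.

```bash
python3 -m creep '0 0.015 0.02 0 0 0 0.0854; 0 0.025 0.033 0 0 0 0.0854; 0 0.025 0.033 0 0 0 0.0854; 0 0.016 0.021 0 0 0 0.0854; 0 0.007 0.01 0 0 0 0.0854'; python3 -m creep '0 0 0 0 0 0 0.0854; 0 0 0 0 0 0 0.0854'; python3 - <<'E'
from m import *
go(np.r_[Rm@[.044,-.05]+t,.163],yaw)
E
```

```text
time: 13.1
position: [0.6376, -0.0513, 0.2561]
tool_rot: [-0.468, -0.528, -0.47, 0.53]
contact_force: [0.3, 0.3, 0.7]
width: 0.0855
time: 13.3
position: [0.6369, -0.0483, 0.258]
tool_rot: [-0.469, -0.528, -0.471, 0.528]
contact_force: [0.0, 0.0, 0.4]
width: 0.0858
t 13.3 pos [ 0.6369 -0.0483  0.258 ] F [0.  0.  0.4] w 0.0858
axes x [-0.002  0.001 -1.   ] y [ 0.993 -0.116 -0.002]
shift tool mm [95.   3.1  1.1]
turn [ 0.  -0.   0.1] shift after turn mm [95.   2.9  1. ]
turn [-1.8e+02 -2.0e-01 -1.0e-01] shift after turn mm [95.  -2.9 -1. ]
```

```bash
python3 -m creep '0.02 0.003 0.001 0 0 0 0.0854; 0.03 0 0 0 0 0 0.0854; 0.025 0 0 0 0 0 0.0854; 0.015 0 0 0 0 0 0.0854; 0.005 0 0 0 0 0 0.0854'; python3 -m creep '0 0 0 0 0 0 0.06; 0 0 0 0 0 0 0.03; 0 0 0 0 0 0 0.005; 0 0 0 0 0 0 0.005; 0 0 0 0 0 0 0.005' 40; python3 -m creep '0 0 0 0 0 0 0.005; 0 0 0 0 0 0 0.005'; python3 - <<'E'
from m import *
go(np.r_[Rm@[.044,-.05]+t,.163],yaw)
for n in("top","scene"):
    im=env.snapshot(n)[:,:,::-1]
    im=im[100:260,205:405] if n=="top" else im[140:280,165:345]
    cv2.imwrite(f"pics/{n}8.png",cv2.resize(im,None,fx=3.75,fy=3.75,interpolation=cv2.INTER_CUBIC))
E
```

```text
time: 13.8
position: [0.6383, -0.0486, 0.1618]
tool_rot: [-0.469, -0.527, -0.472, 0.529]
contact_force: [-0.7, 0.3, -0.6]
width: 0.0853
time: 14.3
position: [0.6413, -0.0509, 0.1648]
tool_rot: [0.471, 0.529, 0.469, -0.528]
contact_force: [0.3, -0.4, 2.4]
width: 0.0186
time: 14.5
position: [0.6413, -0.0509, 0.1648]
tool_rot: [0.471, 0.529, 0.469, -0.528]
contact_force: [0.4, 0.5, 5.1]
width: 0.0186
t 14.5 pos [ 0.6413 -0.0509  0.1648] F [0.4 0.5 5.1] w 0.0186
axes x [ 0.002 -0.    -1.   ] y [ 0.993 -0.116  0.002]
shift tool mm [ 1.8 -1.8 -1. ]
turn [-0.   0.  -0.1] shift after turn mm [ 1.8 -1.8 -1. ]
turn [180.   -0.2  -0. ] shift after turn mm [1.8 1.8 1. ]
```

View pics/scene8.png

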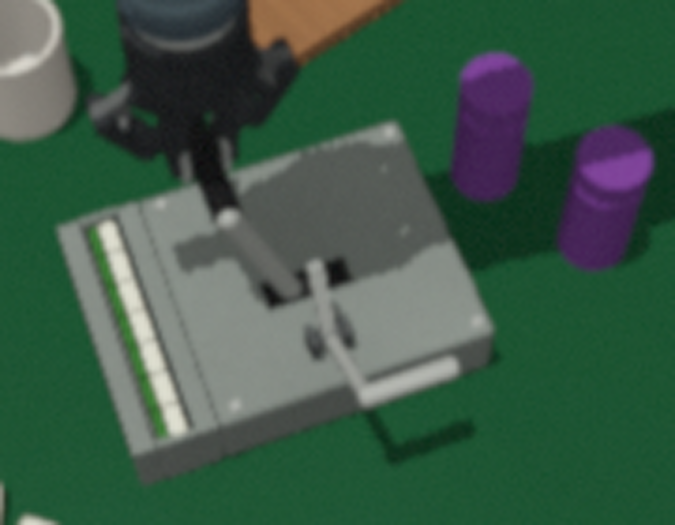

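The bar is gripped at its middle (crop 210,165; width 18.6 mm for the 20 mm bar). I'll pull along the 150 mm arc.

```bash
python3 -m creep '-0.002 -0.0075 0 0 0 0 0.005; -0.002 -0.007 0 0 0 0 0.005; -0.002 -0.0148 0 0 0 0 0.005; -0.001 -0.015 0 0 0 0 0.005; 0.001 -0.015 0 0 0 0 0.005' 50; python3 -m creep '0.002 -0.0148 0 0 0 0 0.005; 0.004 -0.0145 0 0 0 0 0.005; 0.005 -0.014 0 0 0 0 0.005; 0 0 0 0 0 0 0.005'; python3 - <<'E'
from m import *
s=env.sense();l=Rm.T@(s["position"][:2]-t);print("local",l,"phi",np.arctan2(l[0],s["position"][2]+.0187-.04), np.hypot(l[0],s["position"][2]+.0187-.04))
go(np.r_[Rm@[-.085,-.05]+t,.145],yaw)
E
```

```text
time: 15.1
position: [0.5851, -0.0444, 0.1712]
tool_rot: [0.472, 0.53, 0.468, -0.526]
contact_force: [8.5, -0.3, 0.3]
width: 0.0187
time: 15.5
position: [0.5408, -0.0393, 0.1605]
tool_rot: [0.472, 0.53, 0.468, -0.527]
contact_force: [6.4, -1.6, 6.6]
width: 0.0185
local [-0.05538825 -0.05117395] phi -0.3787813180035035 0.1497836107320144
t 15.5 pos [ 0.5408 -0.0393  0.1605] F [ 6.4 -1.6  6.6] w 0.0185
axes x [ 0.007 -0.001 -1.   ] y [ 0.993 -0.116  0.007]
shift tool mm [ 15.3 -29.7  -1.2]
turn [-0.   0.  -0.4] shift after turn mm [ 15.5 -29.6  -1.2]
turn [180.   -0.6  -0. ] shift after turn mm [15.5 29.6  1.2]
```

```bash
python3 -m creep '0.0065 -0.0135 0 0 0 0 0.005; 0.0075 -0.0128 0 0 0 0 0.005; 0.002 -0.005 0 0 0 0 0.005; 0 0 0 0 0 0 0.005; 0 0 0 0 0 0 0.005'; python3 - <<'E'
from m import *
s=env.sense();l=Rm.T@(s["position"][:2]-t);print("local",l,"phi",np.arctan2(l[0],s["position"][2]+.0187-.04), np.hypot(l[0],s["position"][2]+.0187-.04))
go(np.r_[Rm@[-.085,-.05]+t,.145],yaw)
E
```

```text
time: 16.0
position: [0.5129, -0.0361, 0.1453]
tool_rot: [0.473, 0.531, 0.467, -0.526]
contact_force: [8.8, -1.5, 5.6]
width: 0.0181
local [-0.08348524 -0.05122893] phi -0.5924840205125339 0.14950169215172146
t 16.0 pos [ 0.5129 -0.0361  0.1453] F [ 8.8 -1.5  5.6] w 0.0181
axes x [ 0.011 -0.001 -1.   ] y [ 0.993 -0.116  0.011]
shift tool mm [ 0.3 -1.5 -1.2]
turn [-0.   0.  -0.6] shift after turn mm [ 0.3 -1.5 -1.2]
turn [180.  -1.  -0.] shift after turn mm [0.3 1.5 1.2]
```

```bash
python3 -m creep '0.001 -0.003 0 0 0 0 0.005; 0 0 0 0 0 0 0.005; 0 0 0 0 0 0 0.005; 0 0 0 0 0 0 0.005; 0 0 0 0 0 0 0.005'; python3 - <<'E'
from m import *
s=env.sense();l=Rm.T@(s["position"][:2]-t);print("local",l,"phi",np.arctan2(l[0],s["position"][2]+.0187-.04),"qv",s["qvel"].round(3))
for n in("top","scene"):
    im=env.snapshot(n)[:,:,::-1]; cv2.imwrite(f"pics/{n}9.png",im)
    im=im[100:260,205:405] if n=="top" else im[80:280,125:345]
    cv2.imwrite(f"pics/{n}9z.png",cv2.resize(im,None,fx=3,fy=3,interpolation=cv2.INTER_CUBIC))
E
```

```text
time: 16.5
position: [0.5128, -0.0361, 0.1453]
tool_rot: [0.474, 0.532, 0.466, -0.524]
contact_force: [13.2, -0.9, 4.3]
width: 0.0185
local [-0.08356252 -0.05123128] phi -0.593130990047268 qv [-0.    -0.001  0.001  0.     0.     0.001]
```

View pics/scene9z.png

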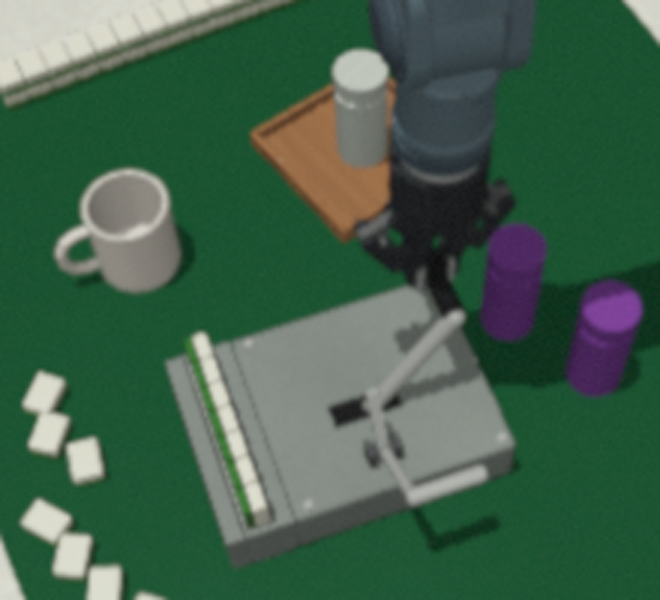

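View pics/top9.png

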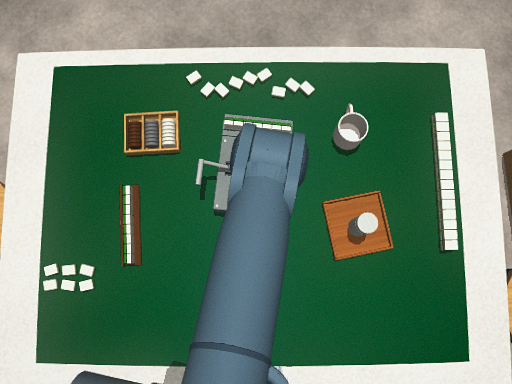

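The lever leans forward (scene crop 440,330), the tiles are raised (crop 230,430), and the catch is still over. The mug, chips and rack are unmoved. The pull rose from 9 to 13 N without any motion, so the lever is at its stop. One check on the tin's place, then hand in.

```bash
python3 - <<'E'
from m import *
p=onz("top",(367.5,223),.126)[:2]-[.4557,-.2857]; a=np.radians(10.9)
print("tin in tray",np.array([[np.cos(a),np.sin(a)],[-np.sin(a),np.cos(a)]])@p)
env.hand_in(); s=env.sense(); print(s["time"],s["contact_force"],s["position"])
E
```

```text
tin in tray [-0.0050662  -0.00093737]
the job is handed in; nothing more can be done
the job is handed in; nothing more can be done
```

The tea tin is standing upright on the tray, the safety catch is flipped over, and the lever is held at its stop with the tiles raised. I handed the job in at about 16.6 s. The system gave no verdict and refused the state reading I asked for after hand-in.

**Last checks:**
- **Tin:** let go, upright, about 5 mm from the tray centre.
- **Catch:** it was hard against its stop when I pushed it with 30 N, and the last pictures show it still lying over.
- **Lever:** the measured grip position gives about 0.89 rad. The last nudge raised the pull from about 9 N to 13 N without any movement, so it is at the stop, with the fingers closed on the bar.
- **Bystanders:** the mug, chip box and tile rack look unmoved in the pictures; I did not measure them.

**Small disagreement:** the console corners measured 4 to 5 mm too small on each side. The position I took from them still matched the grip bar within about 2 mm.

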